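# Line up the red-marked specimen under the probe needle

## Task

Slide the specimen carrier with the red spot flat along the bench, without lifting it, until its red spot lies centred directly below the needle point of the probe stand, then let go of it. Do not bump the probe stand, and leave the carrier with the blue spot where it is.

Things in the scene. Friction and masses are not known exactly. Their poses are not given: they have to be found in the camera images.
- red_grip (a point): Centre (half-way up) of the black grip block, 24 x 24 mm, top 42 mm and this point 25 mm above the bench. It stands 25 mm from the near end of the carrier to be moved: a loose aluminium plate, 180 x 40 x 8 mm, about 0.25 kg, flat on the bench. Axes: x along the plate from the block to the red spot, y across, z up.
- red_spot (a point): Centre of the red spot, 24 mm in diameter, on a white coupon at the far end of the same carrier; 130 mm from the grip block along the plate's x, 9 mm above the bench, same axes.
- probe_stand: Fixed boom stand with a downward steel needle. Origin: the needle's point, 22 mm above the bench. Its holder (19 mm wide, orange collar) rises above it to a grey head at 153 mm; a level rod runs from the head along the body's +x (away from the robot) to a post 97 mm behind the point, 187 mm tall, on a round foot 80 mm wide. The robot's side of the needle is clear.
- blue_grip (a point): Centre (half-way up) of the black grip block of the other carrier, of the same size and shape and with a blue spot in place of the red one. Loose; not to be moved.

How it is judged:
By the outcome, as a careful person would: the job done as asked, in the order asked, and still so for the second after the job is handed in, with the robot touching nothing.
It also fails if it takes over 35 s, if anything falls off the work surface, if the arm or the gripper's body presses on something with over 40 N, if the wrist force passes 120 N, or if a joint passes its speed limit or range.

## Robot

A 6-joint arm with a two-finger parallel gripper is mounted at the origin on a cart in front of the work surface, level with it; the furniture and walls round the work are solid. World frame = base frame: x ahead of the robot, y to its left, z up, the work surface at z = 0. Lengths are in m, angles in degrees, forces in N, time in s.
With the tool pointing down it reaches from about 0.25 to 0.725 m from the base axis. Payload 9.7 kg.
Tool frame: the origin (TCP) lies midway between the tips of the shut fingers; the grasp point (between the pads) lies 19 mm behind it (bot.hold_point_z is the distance from the TCP to the grasp point, in m); z points along the fingers, y is the line along which they close (so a half turn about z gives the same grasp; the last joint's range is limited). The gripper opens to 85 mm and grips with 20 to 120 N. Pads are 22 mm wide; open, the fingers measure 114 mm over their backs; the gripper's body (76 mm by 85 mm) begins 54 mm behind the grasp point. The pads swing forward as they close: fully open they stand 13 mm farther back than shut.
Start: joints at [77.349, 4.979, 10.078, 95.1, 0, 90], TCP at [0.12, 0.537, 0.231] pointing down, gripper open.
Joint ranges: [-179.16, 179.16], [-48.56, 103.87], [-65.8, 70.77], [-126.05, 130.52], [-82.76, 87.17], [-180, 180]. Speed limits (degrees/s): [127.2, 127.2, 147.25, 180, 180, 180].

## Interface

Orientations are given as [roll, pitch, yaw] about the fixed x, y, z axes, in that order (R = Rz(yaw) Ry(pitch) Rx(roll)).
In Python, from workcell import bot gives the robot as it stands.
- The arm moves only by the tool play_rows, never from a script. Its argument "steps" is a list that holds one entry, the list of rows, each a list of 4 numbers: the shift along the tool's x, y, z in m, then the turn about the tool's z in rad. In form: [[[tx, ty, tz, yaw], ...]]. A call has exactly 5 rows; each row shifts and turns the commanded pose from where the row before left it, along the tool's axes as they then stand; what a row does not reach is not made up. A row lasts 1/12 s, in which the tool goes at most 41.7 mm and 7.16 degrees, less where a joint would pass 70% of its speed; a pose out of reach is approached as far as the arm can. A call is refused whole if a number of a shift passes 0.0417 or a number of a turn 0.125, either way. A call with a gripper value outside its range is refused whole. "gripper" is the finger opening in m, from 0 to 0.0854, set as the call begins (left out, the last holds). The fingers move at their own pace and stop on an object; "squeeze" is the grip in N (left out, the last holds). Time passes only in rows, so rows that do not move let the fingers close, or fill a call up. It gives the time, the measured TCP pose, the force, the opening and the grip force at its end, in the units of the state.
- bot.get_obs(): the state, without advancing time (a new reading comes with each control period).
- bot.camera(name): name is "side" or "top"; returns a dict with "img" (420x560x3 uint8, blue, green, red), "vfov" (degrees; the focal length in pixels is half the picture's height over the tangent of half this angle, whatever the lens; pixels are square), "cx", "cy" (the principal point, pixels), "xyz" and "attitude" of the camera in the world. Camera axes: x right, y down, z forward; pixel columns grow to the right and rows downward; lengths in m; the calibration is good to about 2 mm. A picture is of the moment at which its call begins. There is no depth.
- bot.job_done(): hands the job in; it is judged then, once.
The state is a dict: "time": time; "q": joint angles; "qd": joint speeds; "joint_efforts": joint torques, N m; "ee_pos": TCP position; "tcp_rot": TCP orientation; "wrist_force": force on the tool from outside, world axes, zero at the start; "torque": the same for the moment, N m; "opening": finger opening in m; "grasp_force": force on a finger pad.
Only numpy, scipy, OpenCV 4.12 (cv2) and the standard library are available. Lean on these libraries where they do the work, as an engineer would, in place of code of your own. Each camera call takes 0.05 s, during which the arm holds its last target. There are 200 camera calls.

## Working session

There is one attempt and no reset: what is moved stays moved. The work goes in short steps, Python scripts to look and compute and a tool call to move; the robot and the scene stay as the last step left them, time stands still between calls to the robot, and variables do not carry over. Pictures are saved under pics/ and viewed, at most 10 in all, crops included, and the job is handed in when it is done.

Besides the shell and the picture viewer there is one more tool, called after ">>>" in YAML: its name, and indented under it one key for each argument. play_rows: Moves the arm, as the interface text tells. Its arguments: {"type":"object","properties":{"steps":{"type":"array","items":{"type":"array","items":{"type":"array","items":{"type":"number"}}}},"gripper":{"type":"number"},"squeeze":{"type":"number"}},"required":["steps"]}

```bash
mkdir -p pics; ls
python3 - <<'E'
from workcell import bot
import cv2
o=bot.get_obs();print({k:o[k] for k in("time","ee_pos","tcp_rot","opening")})
for n in("side","top"):
    c=bot.camera(n);cv2.imwrite(f"pics/{n}0.png",c["img"]);print({k:v for k,v in c.items() if k!="img"})
E
```

```text
pics
{'time': 0.0, 'ee_pos': array([0.12040386, 0.53642191, 0.23057947]), 'tcp_rot': array([-1.79923579e+02, -4.44088903e-04,  1.67347388e+02]), 'opening': 0.08544788381944822}
{'vfov': 46.67402947628289, 'cx': 287.1791149878673, 'cy': 209.83685722276545, 'xyz': array([0.30677353, 1.00602247, 0.42760696]), 'attitude': array([-116.2255468 ,   -0.40132874, -164.5520771 ])}
{'vfov': 50.24030745566169, 'cx': 279.3188442468402, 'cy': 208.63574393880984, 'xyz': array([0.4496122 , 0.29850112, 0.88405656]), 'attitude': array([-176.46902071,   -1.90694014,  -90.05755648])}
```

View pics/side0.png

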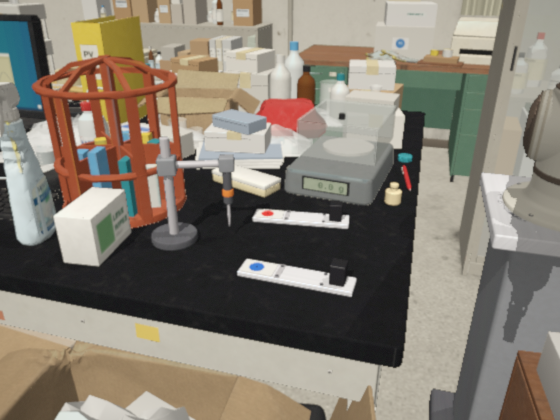

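View pics/top0.png

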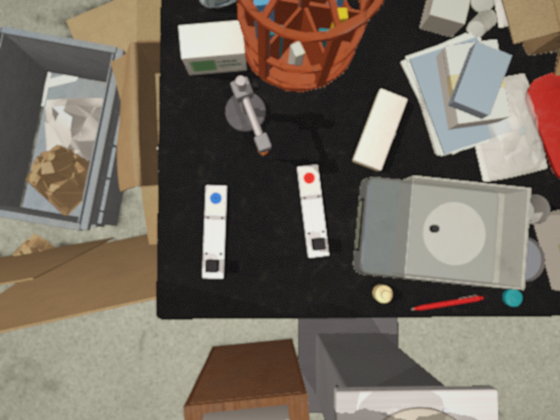

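The side view shows the red spot at (268,213), its grip at (336,213) and the needle tip near (229,225). In the top view the red spot is at (309,178), its grip at (318,244), the probe head near (263,145) and the blue spot at (216,198).

```bash
cat > h.py <<'E'
import numpy as np, cv2
from scipy.spatial.transform import Rotation as R
def cal(c):
    f=c["img"].shape[0]/2/np.tan(np.radians(c["vfov"]/2))
    return f,R.from_euler("xyz",c["attitude"],degrees=True).as_matrix(),np.array(c["xyz"])
def ray(c,u,v,z):
    f,M,p=cal(c); d=M@[(u-c["cx"])/f,(v-c["cy"])/f,1]
    return p+d*(z-p[2])/d[2]
def proj(c,X):
    f,M,p=cal(c); q=M.T@(np.array(X)-p); return np.array([c["cx"]+f*q[0]/q[2],c["cy"]+f*q[1]/q[2]])
def blobs(m,amin=20):
    n,_,s,ce=cv2.connectedComponentsWithStats(m.astype(np.uint8)); return [(s[i,4],ce[i]) for i in range(1,n) if s[i,4]>=amin]
def red(c,box):
    b,g,r=[c["img"][...,i].astype(int) for i in range(3)]
    m=(r>150)&(g<90)&(b<90); k=np.zeros_like(m); x0,y0,x1,y1=box; k[y0:y1,x0:x1]=1
    return blobs(m&k)
E
python3 - <<'E'
from h import *
from workcell import bot
s=bot.camera("side");t=bot.camera("top")
np.set_printoptions(precision=4,suppress=True)
rs=red(s,(250,200,300,225));rt=red(t,(295,160,325,200));print(rs,rt)
print("spot",ray(s,*rs[0][1],.009),ray(t,*rt[0][1],.009))
for n,c,u,v,z in[("grip top",t,318.5,243.5,.042),("grip side",s,336,213,.025),("tip side",s,229,225,.022),("blue",t,216,198,.009),("bluegrip",t,212,266,.042)]:
    print(n,ray(c,u,v,z))
p=ray(s,229,225,.022);print("tip in top",proj(t,p), "head top", ray(t,263,142,.153),"bal",ray(t,357,225,.05))
a=cv2.resize(s["img"][140:290,200:360],None,fx=4,fy=4,interpolation=2)
b=cv2.resize(t["img"][120:290,190:370],None,fx=3.4,fy=3.4,interpolation=2)
cv2.imwrite("pics/a.png",a);cv2.imwrite("pics/b.png",b)
E
```

```text
[(np.int32(24), array([267.1667, 213.0417]))] [(np.int32(62), array([308.7419, 177.7419]))]
spot [0.5635 0.2103 0.009 ] [0.5647 0.2112 0.009 ]
grip top [0.4359 0.1967 0.042 ]
grip side [0.4315 0.205  0.025 ]
tip side [0.6061 0.299  0.022 ]
blue [0.5243 0.393  0.009 ]
bluegrip [0.3945 0.3958 0.042 ]
tip in top [264.1955 155.5325] head top [0.6048 0.3009 0.153 ] bal [0.4705 0.1251 0.05  ]
```

View pics/a.png

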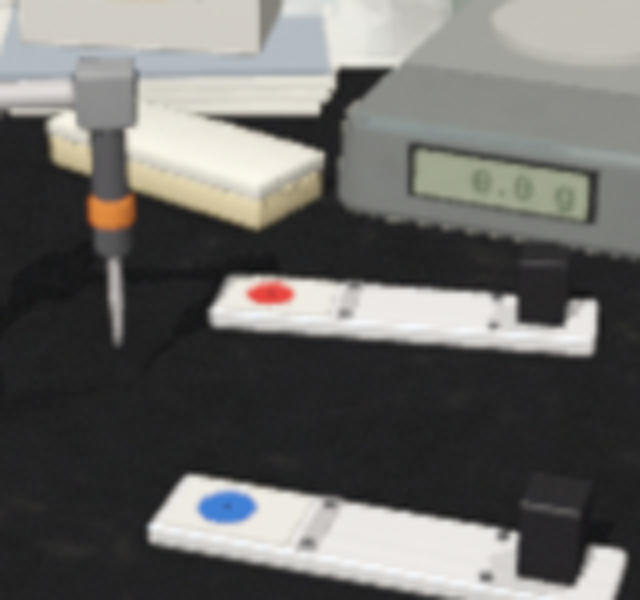

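View pics/b.png

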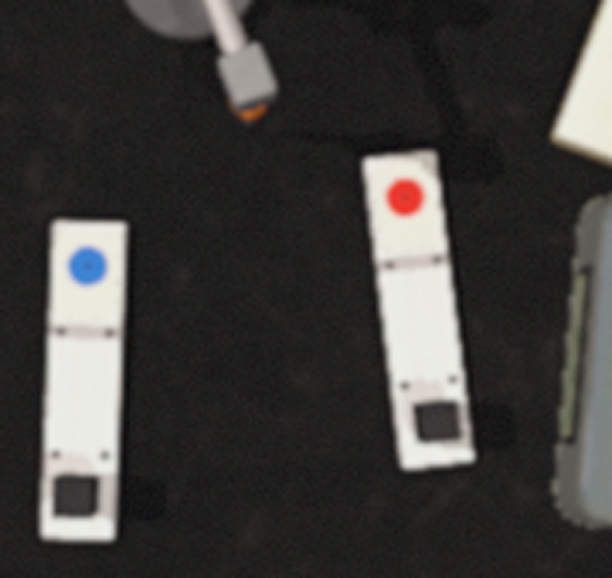

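The crops agree with the positions: the needle tip is at about (229.5,226.5) in the side view, and the centre of the grip block's top face is at (318.5,243.5) in the top view. The plate's yaw is about 6.4°. I turn the tool first.

>>> play_rows:
  steps:
    - [[0,0,0,-0.11],[0,0,0,-0.11],[0,0,0,-0.11],[-0.02,-0.025,0,0],[-0.02,-0.025,0,0]]
  gripper: 0.06

```text
time: 0.62
ee_pos: [0.1654, 0.4911, 0.2304]
tcp_rot: [-179.9, -0.0, -173.6]
wrist_force: [1.3, 0.6, 0.7]
opening: 0.06
grasp_force: 0.0
```

>>> play_rows:
  steps:
    - [[-0.02,-0.025,0,0],[-0.02,-0.025,0,0],[-0.02,-0.025,0,0],[-0.02,-0.025,0,0],[-0.02,-0.025,0,0]]

```text
time: 1.03
ee_pos: [0.2794, 0.3767, 0.2312]
tcp_rot: [180.0, 0.0, -173.7]
wrist_force: [0.4, 0.3, -0.5]
opening: 0.0601
grasp_force: 0.0
```

>>> play_rows:
  steps:
    - [[-0.02,-0.025,0,0],[-0.02,-0.025,0,0],[-0.02,-0.025,0,0],[-0.02,-0.025,0,0],[-0.02,-0.025,0,0]]

```text
time: 1.45
ee_pos: [0.3925, 0.2632, 0.2313]
tcp_rot: [180.0, 0.0, -173.7]
wrist_force: [0.2, 0.8, 0.6]
opening: 0.0599
grasp_force: 0.0
```

>>> play_rows:
  steps:
    - [[-0.009,-0.018,0.02,0],[-0.009,-0.018,0.02,0],[-0.009,-0.018,0.02,0],[-0.008,-0.017,0.02,0],[0,0,0.02,0]]

```text
time: 1.87
ee_pos: [0.4353, 0.1956, 0.1302]
tcp_rot: [-180.0, 0.0, -173.9]
wrist_force: [-0.4, 0.1, 0.3]
opening: 0.06
grasp_force: 0.0
```

Run:
```python
from h import *
from workcell import bot
s=bot.camera("side");t=bot.camera("top");o=bot.get_obs();print(o["ee_pos"],o["time"],o["q"])
a=cv2.resize(s["img"][140:290,200:400],None,fx=4,fy=4,interpolation=2)
cv2.imwrite("pics/c.png",np.vstack([cv2.resize(a,(400,300)),cv2.resize(t["img"][120:270,210:410],(400,300))]))
```

```text
[0.43302499 0.19652157 0.12821577] 1.9667 [ 2.44086234e+01 -5.72861512e+00 -1.19672639e+01  8.40529530e+01
  2.58769970e-03  1.82390961e+01]
```

View pics/c.png

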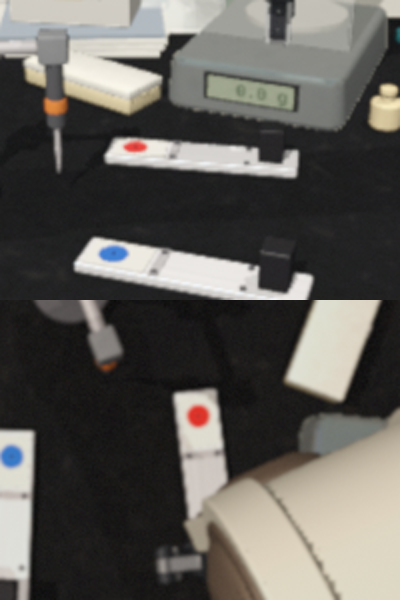

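The side view shows a fingertip above the block, with the carriers untouched and the red spot visible in both views. I descend and grip.

>>> play_rows:
  steps:
    - [[-0.002,0,0.016,0],[0,0,0.016,0],[0,0,0.016,0],[0,0,0.016,0],[0,0,0.016,0]]

```text
time: 2.38
ee_pos: [0.4365, 0.1988, 0.052]
tcp_rot: [180.0, 0.1, -173.7]
wrist_force: [0.6, 0.2, -1.1]
opening: 0.06
grasp_force: 0.0
```

>>> play_rows:
  steps:
    - [[0,0,0.01,0],[0,0,0.01,0],[0,0,0.01,0],[0,0,0.004,0],[0,0,0,0]]

```text
time: 2.8
ee_pos: [0.4359, 0.198, 0.0167]
tcp_rot: [-180.0, -0.1, -173.7]
wrist_force: [0.1, 0.2, 0.4]
opening: 0.0598
grasp_force: 0.0
```

>>> play_rows:
  steps:
    - [[0,0,0,0],[0,0,0,0],[0,0,0,0],[0,0,0,0],[0,0,0,0]]
  gripper: 0.015
  squeeze: 30

```text
time: 3.22
ee_pos: [0.4367, 0.1981, 0.0182]
tcp_rot: [180.0, 0.1, -173.7]
wrist_force: [-0.9, -1.3, 6.3]
opening: 0.0235
grasp_force: 30.6
```

```bash
cat > m.py <<'E'
from h import *
from workcell import bot
np.set_printoptions(precision=4,suppress=True)
s=bot.camera("side");t=bot.camera("top");o=bot.get_obs();print(o["ee_pos"],o["tcp_rot"],o["time"],o["wrist_force"],o["opening"],o["grasp_force"])
rs=red(s,(205,195,300,260));rt=red(t,(240,110,325,200));print(rs,rt)
S=[ray(c,*r[0][1],.009) for c,r in((s,rs),(t,rt)) if r]; print("spot",*S)
tip=ray(s,229.5,226.3,.022);d=tip-np.mean(S,0);d[2]=0
M=R.from_euler("xyz",o["tcp_rot"],degrees=True).as_matrix();print("tip",tip,"d world",d,"d tool",M.T@d)
cv2.imwrite("pics/m.png",np.hstack([cv2.resize(s["img"][165:265,190:290],(400,400),interpolation=2),cv2.resize(t["img"][120:220,220:320],(400,400),interpolation=2)]))
E
python3 m.py
```

```text
[0.4368 0.1981 0.0181] [ 179.9921    0.0785 -173.7488] 3.3167 [-0.5731 -1.1639  5.7578] 0.023638073728230437 30.57023584842682
[(np.int32(24), array([267.125, 213.125]))] [(np.int32(69), array([308.4783, 177.5652]))]
spot [0.5634 0.2107 0.009 ] [0.565  0.2117 0.009 ]
tip [0.6034 0.3033 0.022 ] d world [0.0392 0.0921 0.    ] d tool [-0.049   0.0873  0.0001]
```

Gripped, with a slight downward bias. I slide most of the way.

>>> play_rows:
  steps:
    - [[-0.002,0.004,0,0],[-0.004,0.008,0,0],[-0.004,0.008,0,0],[-0.004,0.008,0,0],[-0.004,0.008,0,0]]

```text
time: 3.73
ee_pos: [0.4505, 0.2355, 0.0181]
tcp_rot: [-179.9, 0.0, -173.8]
wrist_force: [-3.1, -6.5, 8.9]
opening: 0.0232
grasp_force: 31.6
```

>>> play_rows:
  steps:
    - [[-0.004,0.008,0,0],[-0.004,0.008,0,0],[-0.004,0.008,0,0],[-0.004,0.008,0,0],[-0.004,0.008,0,0]]

```text
time: 4.15
ee_pos: [0.466, 0.2774, 0.0182]
tcp_rot: [-179.9, 0.0, -173.8]
wrist_force: [-2.2, -6.7, 10.2]
opening: 0.0233
grasp_force: 31.6
```

>>> play_rows:
  steps:
    - [[-0.002,0.004,0,0],[0,0,0,0],[0,0,0,0],[0,0,0,0],[0,0,0,0]]

```text
time: 4.57
ee_pos: [0.4679, 0.2825, 0.0182]
tcp_rot: [179.9, 0.1, -173.7]
wrist_force: [-0.0, 1.6, 4.4]
opening: 0.0235
grasp_force: 30.8
```

```bash
python3 m.py
```

```text
[0.468  0.2825 0.0182] [ 179.9308    0.1013 -173.744 ] 4.6667 [0.9898 0.8937 5.2681] 0.02399734395339231 30.833811163902283
[(np.int32(35), array([235.8857, 231.4   ]))] [(np.int32(70), array([265.7429, 161.8143]))]
spot [0.5949 0.2956 0.009 ] [0.596 0.296 0.009]
tip [0.6034 0.3033 0.022 ] d world [0.008  0.0075 0.    ] d tool [-0.0088  0.0066  0.    ]
```

View pics/m.png

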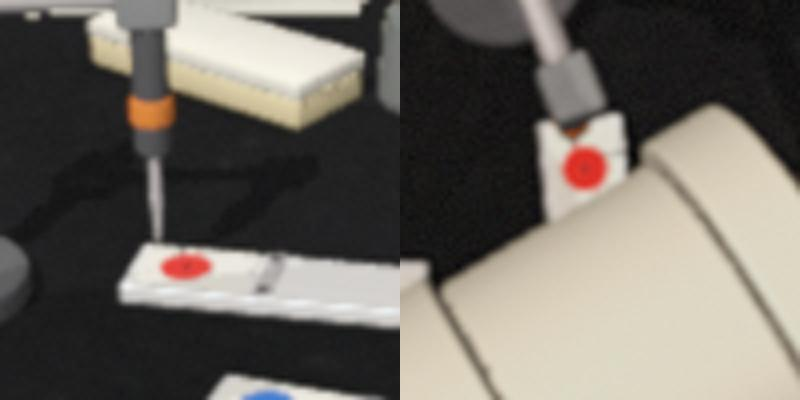

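The side crop puts the tip at (229.3,225.4) and the spot at (235.9,231.4). The top crop puts the collar at (263.8,153.8) and the spot at (265.7,161.8). About 10 mm remains in x and 4 to 5 mm in y.

>>> play_rows:
  steps:
    - [[-0.004,0.002,0,0],[-0.004,0.002,0,0],[-0.002,0,0,0],[0,0,0,0],[0,0,0,0]]

```text
time: 5.08
ee_pos: [0.4762, 0.287, 0.0182]
tcp_rot: [180.0, -0.1, -173.7]
wrist_force: [-6.4, -2.0, 11.0]
opening: 0.0233
grasp_force: 31.6
```

```bash
cat >> m.py <<'E'
for X in ([.605,.301,.022],[.605,.301,.009]): print(proj(s,X),proj(t,X))
cv2.imwrite("pics/n.png",np.hstack([cv2.resize(s["img"][205:245,210:250],(400,400),interpolation=2),cv2.resize(t["img"][135:175,245:285],(400,400),interpolation=2)]))
E
python3 m.py
```

```text
[0.4762 0.287  0.0181] [ 179.9831   -0.0561 -173.737 ] 5.1833 [-6.2097 -1.4732 11.1052] 0.02349746612739454 31.536843180656433
[(np.int32(39), array([230.7949, 232.0769]))] [(np.int32(36), array([262.5   , 156.0278]))]
spot [0.6027 0.3005 0.009 ] [0.6074 0.3024 0.009 ]
tip [0.6034 0.3033 0.022 ] d world [-0.0016  0.0019  0.    ] d tool [0.0014 0.0021 0.    ]
[229.1513 225.5853] [263.174  156.0728]
[229.4852 232.0388] [263.1917 157.2515]
```

View pics/n.png

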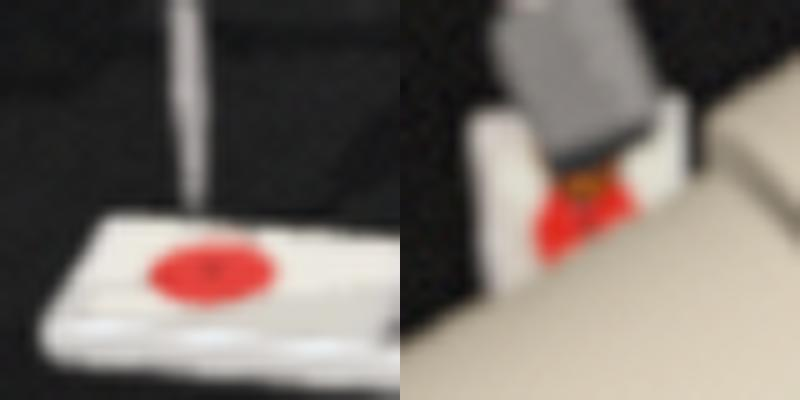

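The side view puts the spot at (230.8,232.0). It should be at about (229.4,231.8) to lie below the tip, which is at (229.1,225.4). The top view shows the spot and needle columns agreeing at about 263. About 2 mm more is needed in x.

>>> play_rows:
  steps:
    - [[-0.001,0,0,0],[-0.001,0,0,0],[0,0,0,0],[0,0,0,0],[0,0,0,0]]

```text
time: 5.6
ee_pos: [0.4778, 0.2872, 0.0181]
tcp_rot: [180.0, -0.1, -173.7]
wrist_force: [-9.1, -1.3, 11.5]
opening: 0.0235
grasp_force: 31.6
```

```bash
python3 m.py
```

```text
[0.4778 0.2872 0.0181] [ 179.975    -0.0979 -173.7242] 5.7 [-9.9571 -1.7677 11.8793] 0.02337543274922536 31.61790132522583
[(np.int32(39), array([230.2051, 231.9231]))] [(np.int32(21), array([261.7619, 155.2381]))]
spot [0.6039 0.3002 0.009 ] [0.609  0.3038 0.009 ]
tip [0.6034 0.3033 0.022 ] d world [-0.003   0.0013  0.    ] d tool [0.0029 0.0016 0.    ]
[229.1513 225.5853] [263.174  156.0728]
[229.4852 232.0388] [263.1917 157.2515]
```

>>> play_rows:
  steps:
    - [[-0.001,0,0,0],[0,0,0,0],[0,0,0,0],[0,0,0,0],[0,0,0,0]]

```text
time: 6.12
ee_pos: [0.4787, 0.2874, 0.0181]
tcp_rot: [180.0, -0.1, -173.7]
wrist_force: [-9.1, -1.4, 12.0]
opening: 0.0235
grasp_force: 31.6
```

>>> play_rows:
  steps:
    - [[0,0,0,0],[0,0,0,0],[0,0,0,0],[0,0,0,0],[0,0,0,0]]
  gripper: 0.055

```text
time: 6.53
ee_pos: [0.4798, 0.2872, 0.0171]
tcp_rot: [-180.0, -0.0, -173.8]
wrist_force: [-0.6, -0.7, -0.4]
opening: 0.0551
grasp_force: 0.0
```

>>> play_rows:
  steps:
    - [[0,0,-0.008,0],[0,0,-0.016,0],[0,0,-0.02,0],[0,0,-0.02,0],[0,0,-0.02,0]]

```text
time: 6.95
ee_pos: [0.4797, 0.2872, 0.1027]
tcp_rot: [180.0, 0.0, -173.7]
wrist_force: [1.9, 1.0, 0.8]
opening: 0.055
grasp_force: 0.0
```

>>> play_rows:
  steps:
    - [[0.03,0,-0.02,0],[0.03,0,-0.02,0],[0.03,0,0,0],[0.03,0,0,0],[0,0,0,0]]

```text
time: 7.37
ee_pos: [0.3571, 0.2736, 0.1427]
tcp_rot: [180.0, -0.0, -173.7]
wrist_force: [-0.7, -0.0, -1.0]
opening: 0.0549
grasp_force: 0.0
```

```bash
python3 m.py
```

```text
[0.3601 0.2744 0.1424] [ 179.9453    0.0983 -173.6803] 7.4667 [ 0.0298 -0.2867 -0.6054] 0.05496065630106952 0.0
[(np.int32(34), array([229.4412, 231.6765]))] [(np.int32(60), array([263.2, 156.6]))]
spot [0.6056 0.2998 0.009 ] [0.6063 0.301  0.009 ]
tip [0.6034 0.3033 0.022 ] d world [-0.0025  0.0029  0.    ] d tool [ 0.0022  0.0032 -0.    ]
[229.1513 225.5853] [263.174  156.0728]
[229.4852 232.0388] [263.1917 157.2515]
```

View pics/n.png

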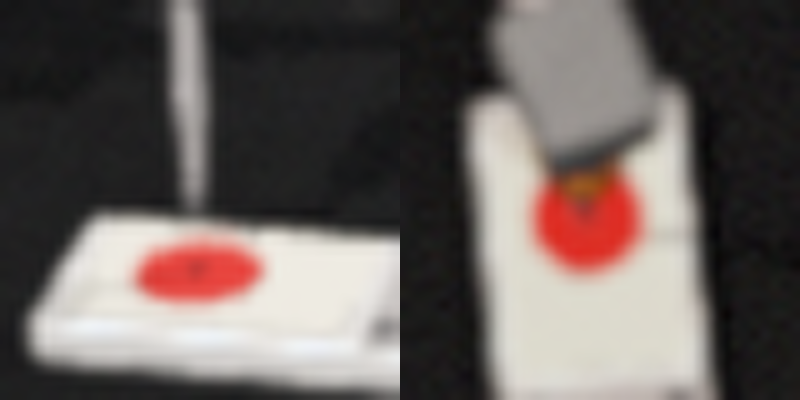

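The spot lies directly below the tip. In the side view the spot's centre mark is at x=198 in the crop and the tip's foot should be at 198. In the top view the spot's centre column is 587 and the needle's is 585. Everything agrees within about 1 mm and the gripper is clear.

```bash
python3 -c "
from workcell import bot
print(bot.job_done())"
```

```text
the job is handed in; nothing more can be done
None
```

I slid the red carrier flat along the bench until its spot was centred under the needle point, to within about 1 mm by both cameras. I then released it, backed the gripper clear without touching the probe stand or the blue carrier, and handed in the job.

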